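# Change the ring stand under the bench magnifier

## Task

Slide the ring stand that is under the magnifier out of its guide and stand it upright in the empty wooden tray; then take the other stand that carries a ring from the wooden board and slide it into the guide under the magnifier, fully home against the stop, and let go. Do not knock the magnifier, tip the stands over or drop them, and leave the empty stand and the other things on the bench where they are.

Things in the scene. Friction and masses are not known exactly. Their poses are not given: they have to be found in the camera images.
- guide: Fixed steel guide: a 6 mm floor plate (130 mm wide, x = -140 to +50 mm) with two straight rails 62 mm apart that carry inward lips, and a stop across the far end. A foot slides along under the lips; it can go in or out only through the mouth. Origin on the bench right under the seat; x points inwards from mouth to stop, z up.
- seat (a point): Where the centre of a foot's underside is when the stand is fully home against the stop. On the floor plate, 6 mm above the bench; axes as the guide. Rails and lips run from 70 mm before it to the stop.
- mouth (a point): Middle of the guide's mouth on the floor plate, 70 mm before the seat; axes as the guide. Lips: underside 13 mm and top 17 mm above the floor plate, 34 mm open between them for the stem. In front of it the rails (13 mm high) flare out, 25 mm long, to about 90 mm apart.
- magnifier: Fixed bench magnifier lamp, a level black frame with a clear pane over the seat: 400 mm wide (y), x = -30 to +100 mm, underside 200 mm and top 234 mm above the bench, on two 16 mm posts at x = 75, y = +-175 mm (feet 64 mm across). Origin and axes as the guide's. A hand reaches the seat only from the mouth's side, leaning about 35 to 45 degrees.
- hood_edge (a point): Middle of the lower front edge of the magnifier's frame, 30 mm before the seat and 200 mm above the bench.
- tray: Shallow open wooden tray, 150 x 150 mm outside, rim 16 mm high, walls 6 mm, floor 6 mm thick. Fixed. Origin at the centre of its underside, on the bench. Empty at the start; on the left or the right of the guide.
- tray_in (a point): Centre of the tray's inner floor.
- board: Plain wooden board 120 (x) x 180 (y) x 18 mm, fixed, on the other side of the guide; two stands wait on it. Origin at the centre of its underside.
- old_stand: Ring stand in the guide, at its seat, at the start. Steel foot 56 mm across, 8 mm thick; black round stem 20 mm across, 8 to 66 mm high (grip there); topped by a dark wooden cone to 93 mm height with a plain ring round it. Origin under the foot's centre, z up. 110 to 230 g, loose.
- new_stand: Ring stand that waits on the board, with a ring standing upright on top. Steel foot 56 mm across, 8 mm thick; black round stem 20 mm across, 8 to 66 mm high (grip there); a brass cap 20 mm across (66 to 71 mm) and the upright ring with a stone, to 97 mm height. Origin under the foot's centre, z up. 110 to 230 g, loose.
- spare_stand: Empty ring stand on the board, without a ring; to be left alone. Steel foot 56 mm across, 8 mm thick; black round stem 20 mm across, 8 to 66 mm high (grip there); a short 8 mm steel pin on top, to 76 mm height. Origin under the foot's centre, z up. 110 to 230 g, loose.
- loupe: Bystander: black knurled loupe, 41 mm across, 38 mm high, upright, with a small flat cover beside its foot, on one side of the guide's mouth. Origin under its centre.
- polish_jar: Bystander: small glass jar, 48 mm across, 42 mm high, on the other side of the guide's mouth. Origin under its centre.
- bench_block: Bystander: steel block 60 x 60 x 22 mm, near the robot. Origin under its centre.
- brush: Bystander: brush about 170 mm long, lying beside the tray or board.
- hammer: Bystander: hammer about 200 mm long, lying beside the tray or board.
- tool_cup: Bystander: white cup 70 mm across and 85 mm high, behind the tray or board. Origin under its centre.
Things that resemble listed ones, but are neither listed nor needed, are in the scene too. What is shaped like the guide but orange is not meant.

How it is judged:
On the way, in this order (a step that is already met when the one before it is completed fails the run):
1. the old stand stands upright in the tray, at rest and let go (x of old_stand in the frame of tray_in between -0.044 and 0.044 m and y of old_stand in the frame of tray_in between -0.044 and 0.044 m and z of old_stand in the frame of tray_in between -0.004 and 0.004 m and angle between old_stand's own z axis and vertical below 0.08 rad and linear speed of old_stand below 0.02 m/s and contact force between old_stand and the fingers below 0.1 N), for 0.2 s.
2. the new stand is upright in the guide, home against the stop (x of new_stand in the frame of seat between -0.005 and 0.005 m and y of new_stand in the frame of seat between -0.005 and 0.005 m and z of new_stand in the frame of seat between -0.003 and 0.003 m and angle between new_stand's own z axis and vertical below 0.08 rad), for 0.2 s.
At the end, for the whole second after the job is handed in: Old stand upright on the tray floor (within 44 mm of its centre along each tray axis, 4 mm in height); new stand upright in the guide, its foot within 5 mm of the seat along and across, 3 mm in height; both within 0.08 rad of upright, slower than 0.02 m/s, not touched by the fingers (all of step 1 and all of step 2 and linear speed of new_stand below 0.02 m/s and contact force between new_stand and the fingers below 0.1 N).
It fails at once if the magnifier is knocked (over 8 N) (contact force between magnifier and anything else above 8 N).
It fails at once if a stand is tipped by more than 0.5 rad (angle between any of old_stand, new_stand, spare_stand's own z axis and vertical above 0.5 rad).
It fails at once if a stand is dropped (over 0.45 m/s while not held) ((linear speed of old_stand above 0.45 m/s and contact force between old_stand and the fingers below 0.1 N) or (linear speed of new_stand above 0.45 m/s and contact force between new_stand and the fingers below 0.1 N)).
It fails at once if the empty stand or another bystander is moved by more than 25 mm (distance of any of spare_stand, loupe, polish_jar, bench_block, brush, hammer, tool_cup from where it was at the start of the episode above 0.025 m).
It also fails if it takes over 64 s, if anything falls off the work surface, if the arm or the gripper's body presses on something with over 40 N, if the wrist force passes 120 N, or if a joint passes its speed limit or range.

## Robot

A 6-joint arm with a two-finger parallel gripper is mounted at the origin on the work surface. World frame = base frame: x ahead of the robot, y to its left, z up, the work surface at z = 0. Lengths are in m, angles in rad, forces in N, time in s.
With the tool pointing down it reaches from about 0.3 to 0.825 m from the base axis. Payload 5.4 kg.
Tool frame: the origin (TCP) lies at the very end of the fingers, on their centre line; the grasp point (between the pads) lies 19 mm behind it; z points along the fingers, y is the line along which they close (so a half turn about z gives the same grasp; the last joint's range is limited). The gripper opens to 92 mm and grips with 3 to 60 N. Pads are 20 mm wide; open, the fingers measure 128 mm over their backs; the gripper's body (75 mm by 189 mm) begins 69 mm behind the grasp point.
Start: joints at [1.039, 0.158, 1.597, -0, 1.386, -0.21], TCP at [0.182, 0.545, 0.215] pointing down, gripper open.
Joint ranges: [-2.91, 2.91], [-0.94, 2.29], [0.18, 2.7], [-1.29, 4.43], [0.17, 2.64], [-3, 3]. Speed limits (rad/s): [2.57, 2.57, 3.14, 3.14, 3.14, 3.14].

## Interface

Orientations are given as a rotation vector (axis times angle).
In Python, from workcell import bot gives the robot as it stands. Calls block until the motion is done:
- bot.goto(position, orientation): joint-space move of the TCP to a pose.
- bot.line_to(position, rot=None, max_speed=0.15): straight line of the TCP; rot=None keeps the orientation; max_speed is the mean speed in m/s.
- bot.set_joints(angles): joint-space move.
- bot.set_gripper(opening, newtons=None): opening from 0.0 (shut) to 1.0 (fully open); newtons is the grip in N (None keeps the last); returns when the fingers have stopped.
- bot.hold(seconds).
- bot.inverse_kinematics(position, orientation): joint angles nearest the present ones, or None.
- bot.read_camera(name): name is "scene" or "top" or "wrist"; returns a dict with "pixels" (384x512x3 uint8, blue, green, red), "fx", "fy", "cx", "cy" (pixels), "k1" (the pictures are not rectified: a ray, as slopes to the right and down, at radius r is drawn at 1 + k1 r^2 times it, then the intrinsics apply), "R" (3x3) and "t" (3): a world point X has camera coordinates R X + t. Camera axes: x right, y down, z forward; pixel columns grow to the right and rows downward; lengths in m; the calibration is good to about 2 mm. A picture is of the moment at which its call begins. There is no depth.
A pose or a line that the arm cannot do raises bot.MotionError and nothing moves.
- bot.job_done(): hands the job in; it is judged then, once.
Readings, each from a call of its own:
- bot.current_clock(): time.
- bot.current_joints(): joint angles.
- bot.current_joint_vel(): joint speeds.
- bot.current_effort(): joint torques, N m.
- bot.current_ee_pos(): TCP position.
- bot.current_tool_rot(): TCP orientation.
- bot.current_contact_force(): force on the tool from outside, world axes, zero at the start.
- bot.current_ft_torque(): the same for the moment, N m.
- bot.current_opening(): opening from 0.0 (shut) to 1.0 (fully open).
- bot.current_grip_force(): force on a finger pad.
Only numpy, scipy, OpenCV 4.12 (cv2) and the standard library are available. Lean on these libraries where they do the work, as an engineer would, in place of code of your own. Each camera call takes 0.05 s, during which the arm holds its last target. There are 200 camera calls.

## Working session

There is one attempt and no reset: what is moved stays moved. The work goes in short steps, each a Python script; the robot and the scene stay as the last script left them, time stands still between calls to the robot, and variables do not carry over. Pictures are saved under pics/ and viewed, at most 10 in all, crops included, and the job is handed in when it is done.

```bash
mkdir -p pics
cat > h.py <<'E'
import numpy as np, cv2
from workcell import bot
def snap(n,f):
    c=bot.read_camera(n); cv2.imwrite('pics/'+f+'.png',c['pixels']); np.savez('pics/'+f+'.npz',**{k:np.array(v) for k,v in c.items()}); return c
def back(f,u,v,z):
    c=np.load('pics/'+f+'.npz'); xd=np.array([(u-c['cx'])/c['fx'],(v-c['cy'])/c['fy']]); x=xd.copy()
    for _ in range(20): x=xd/(1+c['k1']*(x@x))
    C=-c['R'].T@c['t']; d=c['R'].T@np.array([x[0],x[1],1]); return C+d*(z-C[2])/d[2]
def proj(f,X):
    c=np.load('pics/'+f+'.npz'); p=c['R']@np.array(X)+c['t']; s=p[:2]/p[2]; s=s*(1+c['k1']*(s@s)); return s*[c['fx'],c['fy']]+[c['cx'],c['cy']]
E
python3 - <<'E'
from h import *
a=snap('scene','s0');b=snap('top','t0')
for f in('s0','t0'):
    i=cv2.imread(f'pics/{f}.png'); cv2.imwrite(f'pics/{f}b.png',cv2.resize(i,(800,600),interpolation=cv2.INTER_CUBIC))
    c=np.load(f'pics/{f}.npz'); print(-c['R'].T@c['t'],c['R'],c['fx'],c['k1'])
print(bot.current_clock(),bot.current_tool_rot())
E
```

```text
[ 0.93138475 -0.2537828   1.62103639] [[ 0.54743792  0.83684493 -0.00151015]
 [ 0.79637077 -0.52151372 -0.30629566]
 [-0.25710954  0.16647522 -0.95193523]] 419.0980199592626 -0.13126963253406665
[0.43493498 0.01549645 1.46696831] [[-0.01263612 -0.99989326  0.00733415]
 [-0.99782583  0.01213484 -0.06477926]
 [ 0.06468335 -0.00813677 -0.99787267]] 446.5918927500204 -0.020150004810324057
0.1 [-5.03244776e-01 -3.10040217e+00  2.49066777e-03]
```

View pics/t0b.png

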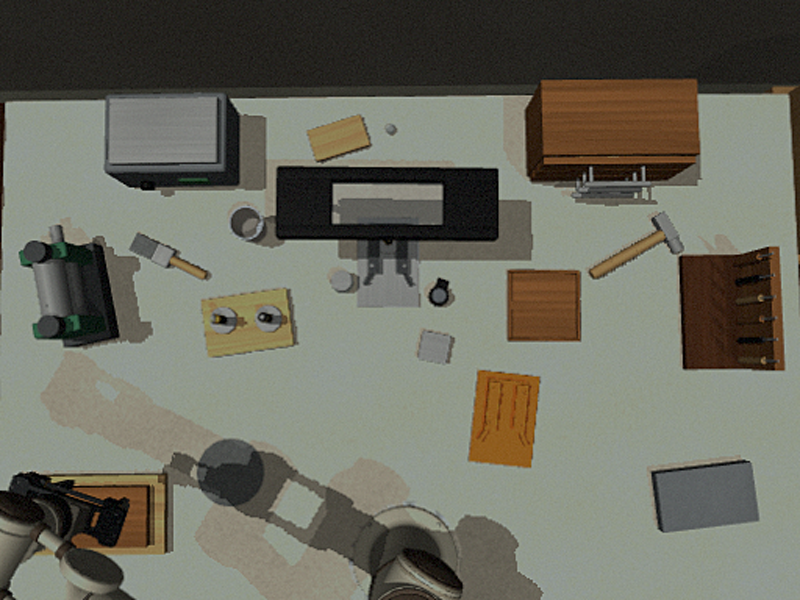

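View pics/s0b.png

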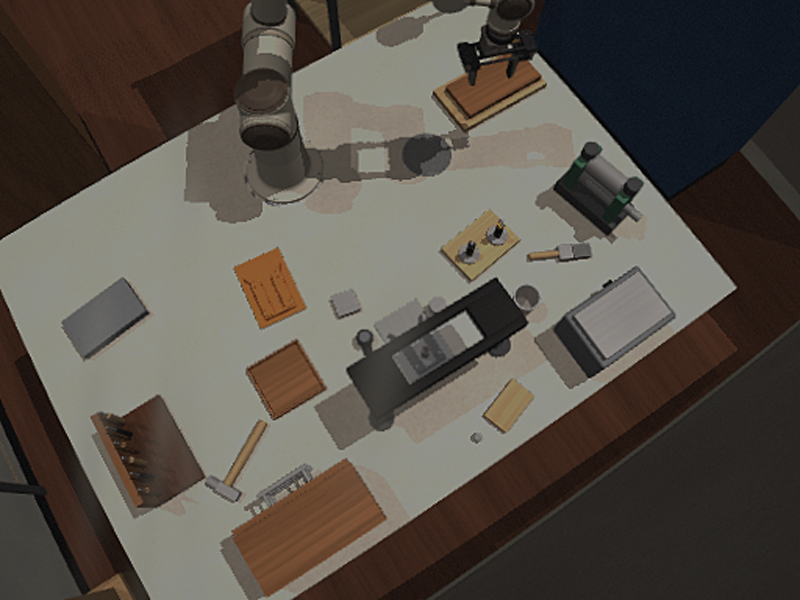

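The top view (800 px scale) shows the guide near (390,265), its mouth facing the robot, with the tray at (544,305), the board at (250,322) and the two stands at (221,320) and (267,318). The yellow-topped stand on the left is probably the ring carrier. I'll enlarge both views to check.

Run:
```python
import cv2
i=cv2.imread('pics/t0.png')[120:232,122:282]; cv2.imwrite('pics/c1.png',cv2.resize(i,(800,560),interpolation=cv2.INTER_CUBIC))
i=cv2.imread('pics/s0.png')[130:250,215:345]; i=cv2.resize(i,(650,600),interpolation=cv2.INTER_CUBIC); cv2.imwrite('pics/c2.png',cv2.convertScaleAbs(i,alpha=1.5))
```

```text
(no output)
```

View pics/c1.png

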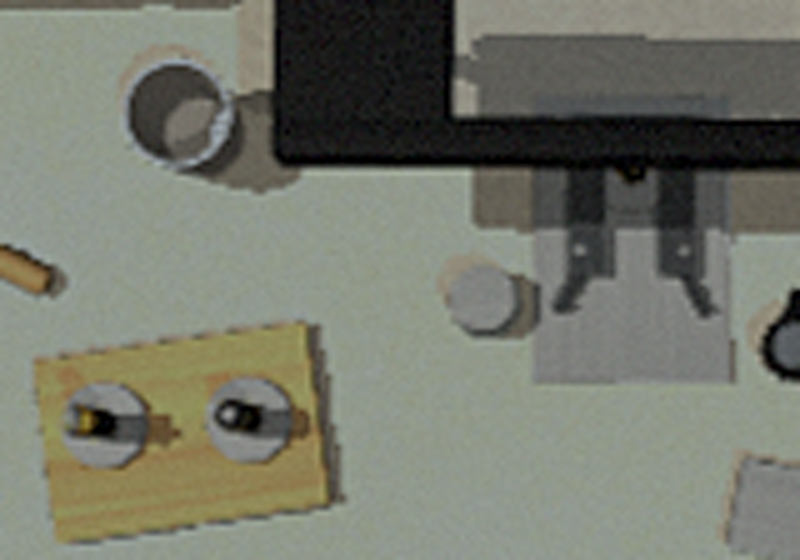

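View pics/c2.png

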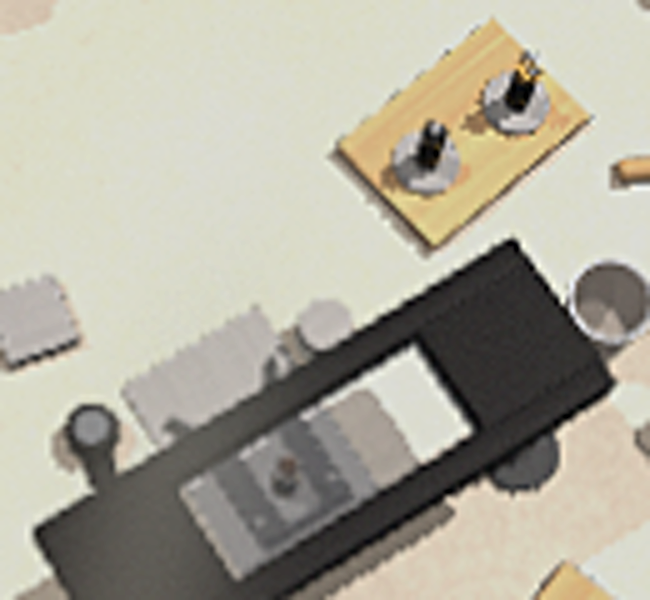

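Crop c1: the plate's front corners are at (534,382) and (734,382), the new stand's foot (brass and gold ring) at (105,425), the spare's foot at (250,420), the jar at (484,298). Crop c2: the old stand's top shows through the pane at (287,470), and the gold-topped stand is the right-hand one on the board.

Run:
```python
from h import *
c1=lambda x,y,z: back('t0',(x+.5)/5-.5+122,(y+.5)/5-.5+120,z)
c2=lambda x,y,z: back('s0',(x+.5)/5-.5+215,(y+.5)/5-.5+130,z)
t=lambda x,y,z: back('t0',x*.64,y*.64,z)
s=lambda x,y,z: back('s0',x*.64,y*.64,z)
P=lambda n,p: print(n,p.round(4))
P('gL',c1(534,382,.006));P('gR',c1(734,382,.006));P('gL0',c1(534,240,.006));P('gR0',c1(732,240,.006))
P('far corner c2',c2(240,580,.006));P('farL c2',c2(180,487,.006)); P('front c2 R',c2(122,388,.006)); P('front c2 L',c2(256,306,.006))
P('lips in', c1(613,270,.023));P('lips in', c1(660,270,.023))
P('old top c2',c2(287,462,.099)); P('old top t',c1(632,175,.09))
P('new foot t',c1(105,425,.026));P('new foot s',c2(515,103,.026))
P('spare foot t',c1(250,420,.026));P('spare s',c2(426,162,.026))
for p in [(34,360),(308,322),(333,505),(58,543)]: P('board',c1(*p,.018))
P('new top t',c1(90,420,.085));P('new top s',c2(527,70,.085))
for p in [(507,270),(580,270),(580,341),(508,341)]: P('tray',t(*p,.016))
for p in [(297,341),(326,382),(276,417),(247,376)]: P('tray s',s(*p,.016))
P('hoodL',t(277,239,.234));P('hoodR',t(498,240,.234))
P('jar',c1(484,298,.042));P('loupe',t(440,288,.038));P('block',t(435,346,.022)); P('cup',c1(180,115,.085))
```

```text
gL [0.5216 0.0937 0.006 ]
gR [ 0.52   -0.0374  0.006 ]
gL0 [0.6152 0.0929 0.006 ]
gR0 [ 0.6136 -0.0374  0.006 ]
far corner c2 [ 0.701 -0.042  0.006]
farL c2 [ 0.613  -0.0403  0.006 ]
front c2 R [ 0.5195 -0.0345  0.006 ]
front c2 L [0.5208 0.094  0.006 ]
lips in [0.5928 0.0408 0.023 ]
lips in [0.5925 0.0103 0.023 ]
old top c2 [0.6592 0.0249 0.099 ]
old top t [0.6447 0.0272 0.09  ]
new foot t [0.496  0.3696 0.026 ]
new foot s [0.4965 0.3693 0.026 ]
spare foot t [0.4981 0.276  0.026 ]
spare s [0.4991 0.2763 0.026 ]
board [0.5391 0.418  0.018 ]
board [0.5618 0.2397 0.018 ]
board [0.4427 0.2238 0.018 ]
board [0.4203 0.4018 0.018 ]
new top t [0.4967 0.3644 0.085 ]
new top s [0.4944 0.3717 0.085 ]
tray [ 0.5932 -0.2216  0.016 ]
tray [ 0.5914 -0.375   0.016 ]
tray [ 0.4428 -0.3707  0.016 ]
tray [ 0.4447 -0.2203  0.016 ]
tray s [ 0.4541 -0.2229  0.016 ]
tray s [ 0.5841 -0.2163  0.016 ]
tray s [ 0.5914 -0.3658  0.016 ]
tray s [ 0.4631 -0.3752  0.016 ]
hoodL [0.6297 0.2226 0.234 ]
hoodR [ 0.6234 -0.1711  0.234 ]
jar [0.5737 0.1233 0.042 ]
loupe [ 0.5552 -0.0792  0.038 ]
block [ 0.4363 -0.0679  0.022 ]
cup [0.6866 0.3091 0.085 ]
```

```bash
cat >> h.py <<'E'
from scipy.spatial.transform import Rotation as Ro
SEAT=np.array([.6605,.0263,.006]); GY=-.013; TRAY=np.array([.518,-.297,.006]); NEW=np.array([.4963,.3695,.018]); A=np.radians(40)
def rv(psi,a=A,s=1):
    z=np.array([np.sin(a)*np.cos(psi),np.sin(a)*np.sin(psi),-np.cos(a)]); y=s*np.array([-np.sin(psi),np.cos(psi),0])
    return Ro.from_matrix(np.c_[np.cross(y,z),y,z]).as_rotvec()
def tcp(foot,psi,a=A,h=.046):   # TCP so that the grasp point is on the stem axis, h above the foot's underside
    return np.array(foot)+[0,0,h]+.019*Ro.from_rotvec(rv(psi,a)).apply([0,0,1])
def g(x,y=0,z=0,psi=GY): # guide-frame point relative to the seat
    c,s=np.cos(psi),np.sin(psi); return SEAT+[c*x-s*y,s*x+c*y,z]
E
python3 - <<'E'
from h import *
for s in(1,-1):
  for n,f,p in [('seat',g(0),GY),('pre',g(-.09),GY),('out',g(-.15),GY),('up',g(-.15,z=.12),GY),('trayup',TRAY+[0,0,.1],GY),('trayup2',TRAY+[0,0,.1],-.5),('tray',TRAY,-.5),('tray0',TRAY,GY),('new',NEW,0.),('newup',NEW+[0,0,.12],0.),('newback',NEW+[-.08,0,.095],0.)]:
    q=bot.inverse_kinematics(tcp(f,p),rv(p,s=s)); print(s,n,tcp(f,p).round(3),None if q is None else np.round(q,2))
E
```

```text
1 seat [0.673 0.026 0.037] [-0.2   0.26  2.05  0.71  0.18 -2.42]
1 pre [0.583 0.027 0.037] [-0.24  0.06  2.29  0.95  0.18 -2.69]
1 out [0.523 0.028 0.037] [-0.29 -0.11  2.46  0.99  0.21 -2.77]
1 up [0.523 0.028 0.157] [-0.29 -0.45  2.41  0.35  0.53 -2.09]
1 trayup [ 0.53  -0.297  0.137] None
1 trayup2 [ 0.529 -0.303  0.137] [-0.83 -0.12  2.2   0.52  0.44 -2.31]
1 tray [ 0.529 -0.303  0.037] [-0.83  0.12  2.22  1.04  0.25 -2.86]
1 tray0 [ 0.53  -0.297  0.037] [-1.02  0.2   2.13  1.04  0.68  2.91]
1 new [0.509 0.37  0.049] [ 0.63  0.26  2.02 -1.    0.47 -0.11]
1 newup [0.509 0.37  0.169] [ 0.63  0.04  1.98 -0.68  0.65 -0.48]
1 newback [0.429 0.37  0.144] [ 0.75 -0.05  2.12 -0.78  0.67 -0.3 ]
-1 seat [0.673 0.026 0.037] [-0.2   0.26  2.05  0.71  0.18  0.73]
-1 pre [0.583 0.027 0.037] [-0.24  0.06  2.29  0.95  0.18  0.45]
-1 out [0.523 0.028 0.037] [-0.29 -0.11  2.46  0.99  0.21  0.38]
-1 up [0.523 0.028 0.157] [-0.29 -0.45  2.41  0.35  0.53  1.05]
-1 trayup [ 0.53  -0.297  0.137] [-1.02 -0.02  2.11  0.83  0.82  0.05]
-1 trayup2 [ 0.529 -0.303  0.137] [-0.83 -0.12  2.2   0.52  0.44  0.83]
-1 tray [ 0.529 -0.303  0.037] [-0.83  0.12  2.22  1.04  0.25  0.29]
-1 tray0 [ 0.53  -0.297  0.037] [-1.02  0.2   2.13  1.04  0.68 -0.23]
-1 new [0.509 0.37  0.049] None
-1 newup [0.509 0.37  0.169] [ 0.63  0.04  1.98 -0.68  0.65  2.66]
-1 newback [0.429 0.37  0.144] [ 0.75 -0.05  2.12 -0.78  0.67  2.85]
```

Run:
```python
from h import *
for d in(35,37,38.5,40):
  a=np.radians(d)
  for s in (1,-1):
   for n,f,p in [('seat',g(0),GY),('pre',g(-.09),GY),('out',g(-.15),GY),('up',g(-.15,z=.1),GY),('trayup',TRAY+[0,0,.1],-.5),('tray',TRAY,-.5),('new',NEW,0.25),('newup',NEW+[0,0,.1],0.25),('mid',[.45,.2,.12],.2)]:
    q=bot.inverse_kinematics(tcp(f,p,a),rv(p,a,s)); print(d,s,n,None if q is None else np.round(q,2).tolist())
```

```text
35 1 seat [-0.19, 0.27, 1.99, 0.36, 0.29, -2.06]
35 1 pre [-0.23, 0.07, 2.24, 0.49, 0.27, -2.22]
35 1 out [-0.27, -0.1, 2.4, 0.55, 0.29, -2.31]
35 1 up [-0.27, -0.36, 2.36, 0.28, 0.57, -2.02]
35 1 trayup [-0.82, -0.08, 2.13, 0.36, 0.53, -2.15]
35 1 tray [-0.82, 0.13, 2.17, 0.62, 0.31, -2.43]
35 1 new [0.52, 0.19, 2.06, -0.49, 0.33, -0.88]
35 1 newup [0.52, 0.0, 2.02, -0.3, 0.54, -1.09]
35 1 mid [0.16, -0.44, 2.38, 0.04, 0.59, -1.64]
35 -1 seat [-0.19, 0.27, 1.99, 0.36, 0.29, 1.08]
35 -1 pre [-0.23, 0.07, 2.24, 0.49, 0.27, 0.92]
35 -1 out [-0.27, -0.1, 2.4, 0.55, 0.29, 0.83]
35 -1 up [-0.27, -0.36, 2.36, 0.28, 0.57, 1.12]
35 -1 trayup [-0.82, -0.08, 2.13, 0.36, 0.53, 1.0]
35 -1 tray [-0.82, 0.13, 2.17, 0.62, 0.31, 0.71]
35 -1 new [0.52, 0.19, 2.06, -0.49, 0.33, 2.26]
35 -1 newup [0.52, 0.0, 2.02, -0.3, 0.54, 2.06]
35 -1 mid [0.16, -0.44, 2.38, 0.04, 0.59, 1.5]
37 1 seat [-0.19, 0.27, 2.02, 0.46, 0.24, -2.17]
37 1 pre [-0.24, 0.06, 2.26, 0.63, 0.23, -2.37]
37 1 out [-0.28, -0.11, 2.43, 0.69, 0.25, -2.46]
37 1 up [-0.28, -0.38, 2.39, 0.32, 0.53, -2.06]
37 1 trayup [-0.82, -0.1, 2.16, 0.
[... 1730 characters left out ...]
, 0.48, -2.14]
40 1 trayup [-0.83, -0.12, 2.2, 0.52, 0.44, -2.31]
40 1 tray [-0.83, 0.12, 2.22, 1.04, 0.25, -2.86]
40 1 new [0.53, 0.19, 2.11, -0.84, 0.24, -0.53]
40 1 newup [0.53, -0.02, 2.08, -0.44, 0.44, -0.95]
40 1 mid [0.15, -0.49, 2.45, 0.06, 0.49, -1.66]
40 -1 seat [-0.2, 0.26, 2.05, 0.71, 0.18, 0.73]
40 -1 pre [-0.24, 0.06, 2.29, 0.95, 0.18, 0.45]
40 -1 out [-0.29, -0.11, 2.46, 0.99, 0.21, 0.38]
40 -1 up [-0.29, -0.41, 2.43, 0.39, 0.48, 1.0]
40 -1 trayup [-0.83, -0.12, 2.2, 0.52, 0.44, 0.83]
40 -1 tray [-0.83, 0.12, 2.22, 1.04, 0.25, 0.29]
40 -1 new [0.53, 0.19, 2.11, -0.84, 0.24, 2.61]
40 -1 newup [0.53, -0.02, 2.08, -0.44, 0.44, 2.19]
40 -1 mid [0.15, -0.49, 2.45, 0.06, 0.49, 1.48]
```

```bash
sed -i 's/A=np.radians(40)/A=np.radians(36)/' h.py
python3 - <<'E'
from h import *
c=bot.read_camera('wrist'); C=-c['R'].T@c['t']; T=Ro.from_rotvec(bot.current_tool_rot()).as_matrix()
o=T.T@(C-bot.current_ee_pos()); print('cam in tool',o.round(3), (c['R']@T).round(2).tolist())
s=1 if o[0]>0 else -1
print('s',s)
bot.goto(tcp(g(-.17,z=.11),GY),rv(GY,s=s)); print(bot.current_clock(),bot.current_joints())
bot.set_gripper(.6,30)
bot.line_to(tcp(g(-.09),GY),rv(GY,s=s)) if 0 else bot.line_to(tcp(g(-.13,z=.02),GY),max_speed=.2)
print(bot.current_clock(),bot.current_contact_force())
snap('wrist','w1'); i=cv2.imread('pics/w1.png'); cv2.imwrite('pics/w1b.png',cv2.resize(i,(800,600)))
for n,p in [('seat',g(0)),('mouth',g(-.07)),('lipL',g(-.07,.017,.017)),('lipR',g(-.07,-.017,.017)),('stemtop',g(0,0,.066))]: print(n,proj('w1',p)*1.5625)
E
```

```text
cam in tool [ 0.08  -0.    -0.169] [[0.0, 1.0, -0.0], [-0.96, 0.0, -0.29], [-0.29, 0.0, 0.96]]
s 1
2.325 [-0.29270891 -0.47245449  2.41708765  0.28953984  0.60692197 -2.03953003]
3.6583 [ 0.1434501  -0.15843294 -0.64765091]
seat [388.90642177 397.95319846]
mouth [389.19102852 332.35413114]
lipL [426.19341043 363.30339907]
lipR [352.32569291 363.31941245]
stemtop [389.10730708 514.79954098]
```

View pics/w1b.png

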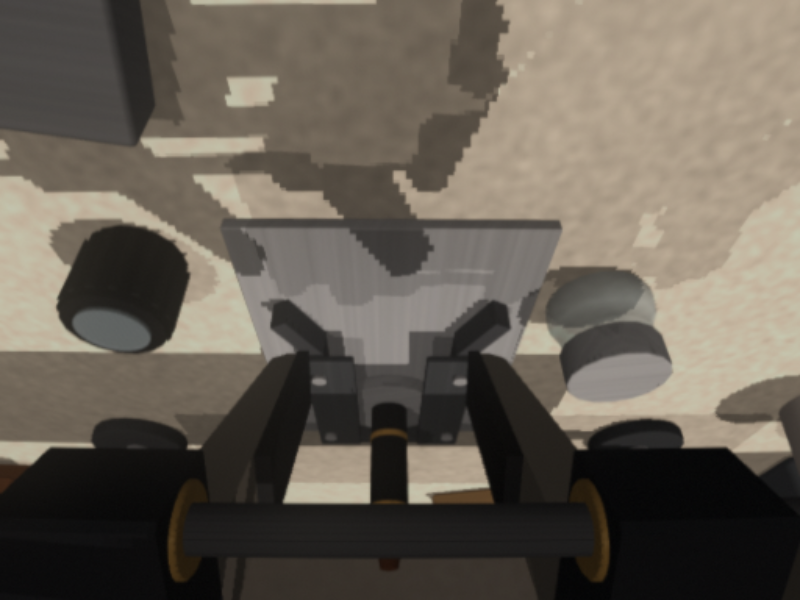

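The wrist view shows the stem at column 389, where 389 was predicted. The lip edges are at 355 and 425, predicted 352 and 426, so the lateral estimate is good to about 1 mm. Now I'll grasp the stand and slide it out.

Run:
```python
from h import *
bot.line_to(tcp(g(0),GY),max_speed=.1); print(bot.current_contact_force().round(2))
bot.set_gripper(0,30); print('open',bot.current_opening(),bot.current_grip_force(),bot.current_contact_force().round(2))
p=tcp(g(0),GY)
bot.line_to(p+[0,0,.0015],max_speed=.05); print(bot.current_contact_force().round(2))
for x in(-.02,-.07,-.15):
    bot.line_to(tcp(g(x),GY)+[0,0,.0015],max_speed=.08); print(x,bot.current_contact_force().round(2),bot.current_opening())
print(bot.current_clock())
```

```text
[-0.57  0.07  0.03]
open 0.211701966515305 29.99926120006421 [-0.49 -0.33  1.24]
[-0.46  0.05 -1.73]
-0.02 [ 0.49 -0.62 -1.84] 0.2087515404477328
-0.07 [-0.33  0.11 -2.11] 0.21212066279556416
-0.15 [-0.55 -0.5  -1.06] 0.20650143743780797
8.3833
```

Run:
```python
from h import *
bot.line_to(tcp(g(-.15,z=.07),GY),max_speed=.15)
p=-.5; r=rv(p)
bot.line_to(tcp(TRAY+[0,0,.07],p),r,max_speed=.15)
bot.line_to(tcp(TRAY+[0,0,.012],p),max_speed=.1)
print(bot.current_contact_force().round(2),bot.current_opening())
snap('wrist','w2');snap('scene','s2')
a=cv2.resize(cv2.imread('pics/w2.png'),(400,300)); b=cv2.resize(cv2.imread('pics/s2.png')[180:300,130:290],(400,300))
cv2.imwrite('pics/m2.png',np.hstack([a,b])); print(bot.current_clock())
for q in [(.075,.075),(.075,-.075),(-.075,-.075),(-.075,.075)]: print((proj('s2',TRAY+[*q,.01])-[130,180])*2.5)
```

```text
[ 0.17  0.22 -1.05] 0.21112549115537374
12.175
[196.49433984 167.88077078]
[113.65598912 220.2471719 ]
[ 65.66608211 139.95164219]
[147.09957081  89.61272896]
```

View pics/m2.png

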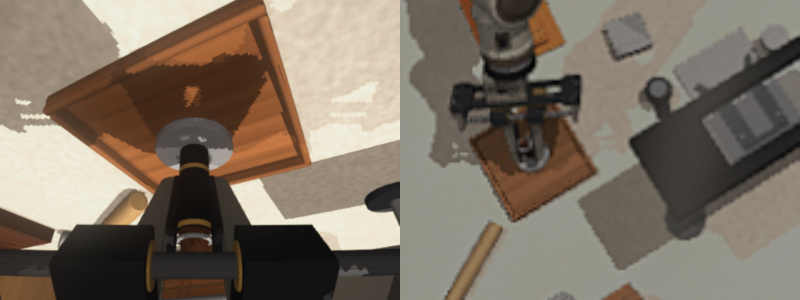

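The stand hangs upright over the tray: foot at (193,145) in the left half, and in the right half it is at (533,155), inside the tray corners. Lowering and letting go.

Run:
```python
from h import *
p=-.5; P=tcp(TRAY,p); z0=bot.current_contact_force()[2]
for dz in (.004,.002,.001,0,-.001,-.002):
    bot.line_to(P+[0,0,dz],max_speed=.04); f=bot.current_contact_force(); print(dz,f.round(2))
    if f[2]>z0+1.5: break
bot.set_gripper(.45); bot.hold(.2); print(bot.current_contact_force().round(2),bot.current_opening())
z=Ro.from_rotvec(bot.current_tool_rot()).apply([0,0,1])
bot.line_to(bot.current_ee_pos()-.07*z,max_speed=.12)
bot.line_to(bot.current_ee_pos()+[-.03,0,.06],max_speed=.2)
snap('scene','s3');snap('wrist','w3')
p=.25; bot.goto(tcp(NEW+[0,0,.05],p)-.1*Ro.from_rotvec(rv(p)).apply([0,0,1])+[0,0,.03],rv(p))
print(bot.current_clock(),bot.current_joints().round(2))
snap('wrist','w4')
a=cv2.resize(cv2.imread('pics/w4.png'),(400,300)); b=cv2.resize(cv2.imread('pics/w3.png'),(400,300))
b2=cv2.resize(cv2.imread('pics/s3.png')[190:290,140:273],(400,300))
cv2.imwrite('pics/m3.png',np.vstack([np.hstack([a,b]),np.hstack([b2,a*0])]))
for q in (NEW,NEW+[0,0,.008],NEW+[0,0,.066]): print(proj('w4',q)/1.28)
```

```text
0.004 [ 0.11 -0.08 -1.01]
0.002 [ 0.06  1.04 -0.87]
0.001 [-0.39 -0.22 -2.04]
0 [-0.55  0.21 -2.35]
-0.001 [-0.32  1.97  3.84]
[-1.21  0.36  0.36] 0.4524704776493297
17.8167 [ 0.56 -0.23  2.11 -0.29  0.68 -1.08]
[195.14128133  73.61778997]
[195.16073517  77.56654019]
[195.32004192 110.17805958]
```

View pics/m3.png

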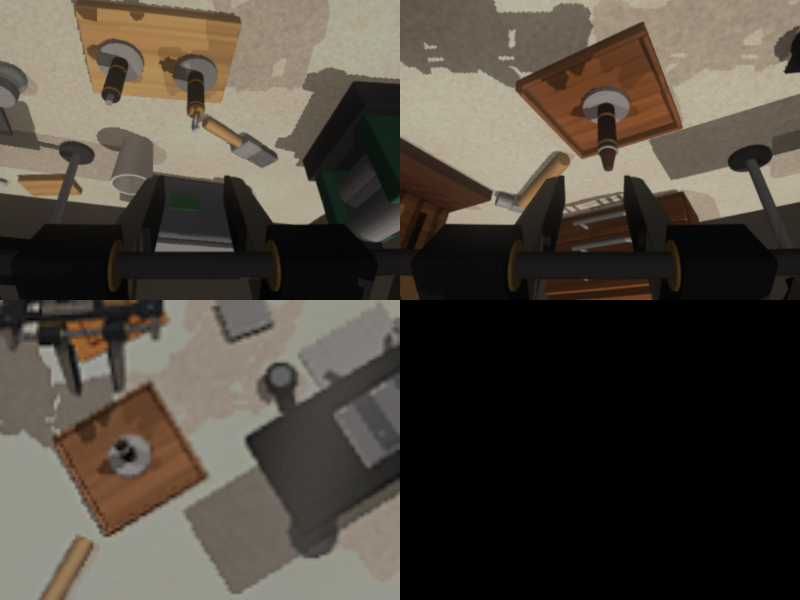

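The old stand is upright near the tray centre, at (605,105) and (130,455), and let go. In the left part, the new stand's foot is at (195,70), predicted (195,75). Next: grasp the new stand and carry it to the guide mouth.

Run:
```python
from h import *
p=.25; P=tcp(NEW,p); z=Ro.from_rotvec(rv(p)).apply([0,0,1])
bot.line_to(P-.08*z,max_speed=.15); bot.line_to(P,max_speed=.1); print(bot.current_contact_force().round(2))
bot.set_gripper(0,30); print(bot.current_opening(),bot.current_grip_force(),bot.current_contact_force().round(2))
bot.line_to(P+[0,0,.01],max_speed=.05); print(bot.current_contact_force().round(2))
bot.line_to(P+[-.02,0,.1],max_speed=.15)
bot.line_to(tcp(g(-.14,z=.06),GY),rv(GY),max_speed=.15)
bot.line_to(tcp(g(-.14,z=.01),GY),max_speed=.1)
print(bot.current_clock(),bot.current_contact_force().round(2),bot.current_opening())
snap('wrist','w5'); cv2.imwrite('pics/w5b.png',cv2.resize(cv2.imread('pics/w5.png'),(800,600)))
for q in (g(-.14,z=.01),g(-.14,.028,.01),g(-.07,.017,.017),g(-.07,-.017,.017),g(-.14,.065),g(-.14,-.065)): print(proj('w5',q)*1.5625)
```

```text
[-0.33  0.75  0.36]
0.20997109110828044 29.99574713408947 [-2.51 -1.32  3.88]
[-0.17  0.19 -1.7 ]
24.3333 [-0.36 -0.36 -0.49] 0.20985729513424473
[389.61153326 288.2228335 ]
[465.97144368 288.23537128]
[425.81826526 392.85970369]
[352.54037675 392.86405139]
[560.70222596 267.49555983]
[218.29802522 267.45676332]
```

View pics/w5b.png

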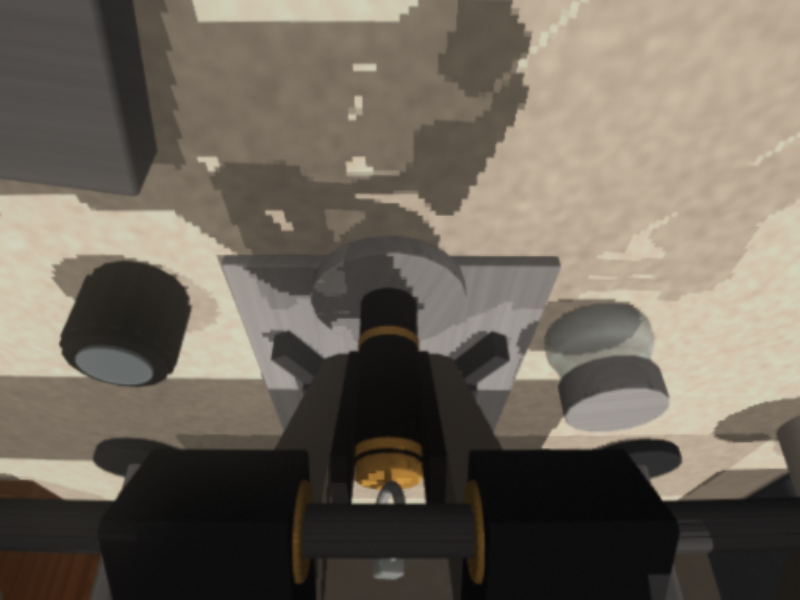

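The stand hangs level and centred on the guide: foot centre at column 389, plate corners at 220 and 560. Lowering it to 2 mm above the plate and sliding it in while watching the force.

Run:
```python
from h import *
Z=np.array([0,0,.002])
bot.line_to(tcp(g(-.125),GY)+Z,max_speed=.08); print(bot.current_contact_force().round(2))
for x in list(np.arange(-.11,-.005,.01))+list(np.arange(-.006,.0081,.001)):
    bot.line_to(tcp(g(x),GY)+Z,max_speed=.06 if x<-.007 else .03); f=bot.current_contact_force(); print(round(x,4),f.round(1),bot.current_opening().round(3))
    if abs(f[1])>10 or f[0]<-7: print('stop');break
print(bot.current_clock())
```

```text
[-0.68 -1.05 -0.93]Traceback (most recent call last):
  File "<stdin>", line 5, in <module>
AttributeError: 'float' object has no attribute 'round'
```

Run:
```python
from h import *
Z=np.array([0,0,.002])
for x in list(np.arange(-.10,-.005,.01))+list(np.arange(-.006,.0081,.001)):
    bot.line_to(tcp(g(x),GY)+Z,max_speed=.06 if x<-.007 else .03); f=bot.current_contact_force(); print(round(x,4),f.round(1),round(bot.current_opening(),3))
    if abs(f[1])>10 or f[0]<-7: print('stop');break
print(bot.current_clock())
snap('wrist','w6'); snap('scene','s6')
a=cv2.resize(cv2.imread('pics/w6.png'),(400,300)); b=cv2.resize(cv2.imread('pics/s6.png')[160:250,215:335],(400,300)); cv2.imwrite('pics/m6.png',np.hstack([a,b]))
```

```text
-0.1 [-0.5 -0.8 -1.8] 0.21
-0.09 [ 0.4  0.5 -0.6] 0.21
-0.08 [ 0.2  0.6 -1.1] 0.208
-0.07 [-0.2  1.2 -1.4] 0.214
-0.06 [-0.1 -0.5 -1.7] 0.211
-0.05 [-0.2  0.4 -1.5] 0.209
-0.04 [-0.5  0.7 -0.5] 0.215
-0.03 [ 0.9  0.1 -1.7] 0.212
-0.02 [-0.2  0.4 -1.1] 0.212
-0.01 [ 0.5 -0.6 -1. ] 0.209
-0.006 [-0.3  0.6 -1.3] 0.211
-0.005 [ 0.1  0.2 -0.9] 0.211
-0.004 [ 0.4  0.4 -1.4] 0.21
-0.003 [ 0.5  0.6 -0.9] 0.212
-0.002 [ 0.6  0.2 -0.8] 0.21
-0.001 [-1.  -0.2 -1.5] 0.211
0.0 [-1.3  0.3  0.3] 0.215
0.001 [-6.7 -0.5  3.1] 0.211
0.002 [-10.1   0.2   5.9] 0.21
stop
30.6
```

View pics/m6.png

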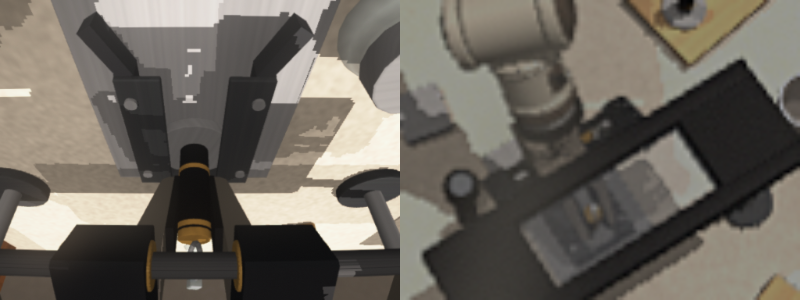

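The foot met the stop at x ≈ 0, as expected. It sits between the rails at (195,150), and the ring is visible through the pane at (595,215). Now ease off, set it down, release and retract.

Run:
```python
from h import *
for dz in (.001,0,-.001,-.002):
    bot.line_to(tcp(g(.0008),GY)+[0,0,dz],max_speed=.03); f=bot.current_contact_force(); print(dz,f.round(1))
    if f[2]>6: break
bot.set_gripper(.45); bot.hold(.2); print(bot.current_contact_force().round(2))
z=Ro.from_rotvec(bot.current_tool_rot()).apply([0,0,1])
bot.line_to(bot.current_ee_pos()-.06*z+[-.03,0,-.01],max_speed=.1)
bot.line_to(tcp(g(-.15,z=.06),GY),max_speed=.15); bot.hold(.2)
print(bot.current_clock())
snap('wrist','w7'); snap('scene','s7'); snap('top','t7')
a=cv2.resize(cv2.imread('pics/w7.png'),(400,300)); b=cv2.resize(cv2.imread('pics/s7.png')[160:250,215:335],(400,300)); d=cv2.resize(cv2.imread('pics/t7.png'),(800,600))[130:430,100:700]; cv2.imwrite('pics/m7.png',np.vstack([np.hstack([a,b]),cv2.resize(d,(800,300))]))
print(proj('w7',g(0,z=.008))/1.28,proj('w7',g(0,z=.066))/1.28)
```

```text
0.001 [-7.2 -0.6  4.4]
0 [-13.6   0.7  12.6]
[-0.37  0.42 -0.27]
33.7583
[194.40629398 183.70061013] [194.4834601  227.07223353]
```

View pics/m7.png

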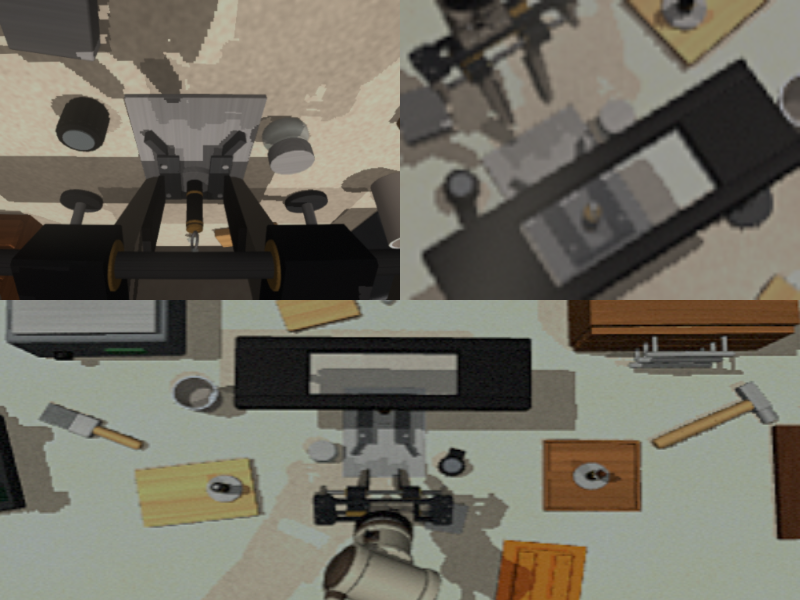

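The new stand is upright at the seat: stem column 195, and its top band at row 226 against a predicted 227. The old stand is upright in the tray at (592,475), the spare is still on the board at (225,488), and the bystanders haven't moved.

```bash
python3 -c "
from h import *
print(bot.job_done(),bot.current_clock())"
```

```text
the job is handed in; nothing more can be done
the job is handed in; nothing more can be done
```

The job is handed in (about 34 s of the 64 s used, no verdict returned): the last pictures show the old stand upright in the tray, the new stand released against the stop under the magnifier, and the spare stand and bystanders apparently undisturbed.

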